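# Ease the metal tray off the shin-bone model with a wedge

### The job

Take the wedge from the tool rack and ease the metal tray off the cut end of the shin-bone model: push the blade, upright, down into the seam on one side of the middle, then on the other, in turn and only about 5 mm of opening at a time, so that the tray comes away evenly and never stands more than about 8 degrees crooked, until it is parallel to the bone again with a gap about 10 mm wider than at the start. Touch the tray with the wedge only, and finish by hanging the wedge back, upright, in the rack slot it came from.

Things in the scene. Friction and masses are not known exactly. Their poses are not given: they have to be found in the camera images.
- wedge: Tool hanging upright in one of 3 rack slots; the only one with a rectangular handle (others round). Origin: centre of the blade's tip edge, z up. Steel blade z 0-70 mm: 16 wide (y), thickness (x) grows evenly from 2 at the tip to 18. Collar, diameter 46, z 70-78. Black handle z 78-150, 22 (x) by 32 (y): pinch across x near z 120. Hangs with x along the rack's x within 10 deg, tip 26 up. 0.2 kg.
- rack: Fixed aluminium tool rack, a bar 70 x 240 mm on two end panels, its upper face 96 mm above the table. Origin at the table under its middle, y along the row. Three square through-holes, 26 x 26 mm, at y = -75, 0, 75 (x = 0): a tool hangs in its hole with the collar lying on the bar. The two other tools have the same collar and round handles, up to 144 mm above their tips.
- bone: Fixed bone in a cradle. Origin on the table below the seam's middle; x along the bone away from the tray, y along the seam, z up. Seam: upright 2 mm slit at x=0, y -38 to 38 mm, z 35-70; above, a V to 14 wide at z 85. A keel fills |y|<8 to z 84. Wedge goes in at y=26 and -26, blade width along y. Tip at height h opens that side by 0.23(70-h) mm; lead it to x = -0.115(70-h), as the bone stays put.
- tray: Steel tray, white pads, 76 (y) x 50 high x 20 mm, on the bone's end. Origin: middle of the seam plane, 60 mm above the table; axes as the bone's. Starts at bone x = 0; moves only off along the bone's -x (to 20 mm; up to 2 mm sideways too) and turns about the vertical. Held by a fit of 6 N at y = 26 and at y = -26, so a push at one opens that side alone; stays where left. Takes 8 to 15 N down.
Mind the look-alikes: they are no part of the job. Leave any brown look-alike of the wedge alone.

How it is judged:
On the way, in this order (a step that is already met when the one before it is completed fails the run):
1. the wedge, pressed into one side of the seam, has opened that side ahead of the other by 1.5 mm or more (contact force between wedge and tray above 1 N and angle between the x axis of tray and the x axis of bone, either way round above 0.03 rad), for 0.05 s.
2. the other side has caught up: the tray is nearly parallel again and 3 mm or more off the bone at its middle (x of tray in the frame of bone below -0.003 m and angle between the x axis of tray and the x axis of bone, either way round below 0.028 rad), for 0.05 s.
At the end, for the whole second after the job is handed in: The middle of the tray stands at least 8 mm further from the bone than at the start and the tray is parallel to the bone's end within 5 degrees; the wedge hangs at rest in the slot it came from, within 20 mm of its first place and upright within 10 degrees (x of tray in the frame of bone below -0.008 m and angle between the x axis of tray and the x axis of bone, either way round below 0.09 rad and distance of wedge from where it was at the start of the episode below 0.02 m and angle between wedge's own z axis and vertical below 0.175 rad and linear speed of wedge below 0.02 m/s); the robot touches nothing.
It fails at once if the tray stands more than 10 degrees crooked to the bone (angle between the x axis of tray and the x axis of bone, either way round above 0.175 rad).
It fails at once if the fingers or the arm touch the tray (contact force between any of the fingers, the arm and tray above 0.5 N).
It also fails if it takes over 72 s, if anything falls off the work surface, if the arm or the gripper's body presses on something with over 40 N, if the wrist force passes 120 N, or if a joint passes its speed limit or range.

### The arm

A 6-joint arm with a two-finger parallel gripper is mounted at the origin on the work surface. World frame = base frame: x ahead of the robot, y to its left, z up, the work surface at z = 0. Lengths are in m, angles in rad, forces in N, time in s.
With the tool pointing down it reaches from about 0.25 to 0.725 m from the base axis. Payload 4 kg.
Tool frame: the origin (TCP) lies at the very end of the fingers, on their centre line; the grasp point (between the pads) lies 19 mm behind it; z points along the fingers, y is the line along which they close (so a half turn about z gives the same grasp; the last joint's range is limited). The gripper opens to 85 mm and grips with 20 to 120 N. Pads are 22 mm wide; open, the fingers measure 114 mm over their backs; the gripper's body (76 mm by 85 mm) begins 54 mm behind the grasp point. The pads swing forward as they close: fully open they stand 13 mm farther back than shut.
Start: joints at [-1.193, 0.241, 0.005, 1.335, 0, 1.571], TCP at [0.184, -0.465, 0.208] pointing down, gripper open.
Joint ranges: [-2.72, 2.72], [-1.05, 1.87], [-1.09, 1.28], [-1.99, 2.15], [-1.42, 1.44], [-3.14, 3.14]. Speed limits (rad/s): [2.79, 2.79, 3.14, 3.14, 3.14, 3.14].

### API

Orientations are given as a unit quaternion [x, y, z, w].
In Python, from workcell import bot gives the robot as it stands.
- The arm moves only by the tool carry_out, never from a script. Its argument "increments" is one flat list of numbers, 5 for each row, row after row: the finger opening in cm, from 0 to 8.54, then the shift along the tool's x, y, z in cm, then the turn about the tool's z in rad. A call has exactly 5 rows; each row shifts and turns the commanded pose from where the row before left it, along the tool's axes as they then stand; what a row does not reach is not made up. A row lasts 1/8 s, in which the tool goes at most 62.5 mm and 10.7 degrees, less where a joint would pass 70% of its speed; a pose out of reach is approached as far as the arm can. A call with a gripper value outside its range is refused whole. The fingers move at their own pace and stop on an object; the grip force is fixed at half the most. Time passes only in rows, so rows that do not move let the fingers close, or fill a call up. It gives the time, the measured TCP pose, the force, the opening and the grip force at its end, in the units of the state.
- bot.get_obs(): the state, without advancing time (a new reading comes with each control period).
- bot.camera(name): name is "scene" or "top" or "wrist"; returns a dict with "pixels" (384x512x3 uint8, blue, green, red), "range_z" (384x512 float32, m along the optical axis (not along the pixel's ray), 0 where there is no reading), "mtx" (3x3 intrinsics, pixels), "eye" and "attitude" of the camera in the world. Camera axes: x right, y down, z forward; pixel columns grow to the right and rows downward; lengths in m; the calibration is good to about 2 mm. A picture is of the moment at which its call begins.
- bot.job_done(): hands the job in; it is judged then, once.
Trained networks look in a picture, given as the dict that the camera call returned (one of the last four; its "shot" number tells which), for a name from the list of things; names that differ only in an ending like _2 or _b are one class to them, and where a whole thing is asked for, a point or a joint stands for the part that bears it (a point fixed in the world has none). Each returns a list of dicts, best first, with "p" (0 to 1); they miss things now and then, are a little off and sometimes report something else, mostly with a low value. They report only what shows in the picture. A call takes as long as a camera call. They do not tell look-alikes from the thing itself.
- bot.find_in(picture, name): "xyz" ([x, y, z] in m, in the coordinates of the camera as it stood for that picture, good to about 4 mm: the middle of the surface that is visible of it).
- bot.regions_of(picture, name): "mask" (384x512 bool, what is visible of it).
- bot.place_of(picture, name): "xyz" ([x, y, z] in m, in the coordinates of the camera as it stood for that picture, good to about 4 mm: a listed point, or the origin of a listed thing).
The state is a dict: "clock": time; "joint_pos": joint angles; "joint_vel": joint speeds; "tau": joint torques, N m; "eef_pos": TCP position; "tool_rot": TCP orientation; "ft_force": force on the tool from outside, world axes, zero at the start; "ft_torque": the same for the moment, N m; "grip_width": finger opening in m; "grasp_force": force on a finger pad.
Only numpy, scipy, OpenCV 4.12 (cv2) and the standard library are available. Lean on these libraries where they do the work, as an engineer would, in place of code of your own. Each camera call takes 0.05 s, during which the arm holds its last target. There are 200 camera calls.

## Working session

There is one attempt and no reset: what is moved stays moved. The work goes in short steps, Python scripts to look and compute and a tool call to move; the robot and the scene stay as the last step left them, time stands still between calls to the robot, and variables do not carry over. Pictures are saved under pics/ and viewed, at most 10 in all, crops included, and the job is handed in when it is done.

Besides the shell and the picture viewer there is one more tool, called after "Request:" as name(argument=value, ...) on one line, values as JSON. carry_out: Moves the arm, as the interface text tells. Its arguments: {"type":"object","properties":{"increments":{"type":"array","items":{"type":"number"}}},"required":["increments"]}

```bash
mkdir -p pics; ls; cat > h.py <<'E'
import numpy as np,cv2
from workcell import bot
from scipy.spatial.transform import Rotation as R
def Rm(c):
    a=np.array(c["attitude"]); return a if a.shape==(3,3) else R.from_quat(a).as_matrix()
def w(c,p): return Rm(c)@np.array(p)+np.array(c["eye"])
def cloud(c):
    z=c["range_z"]; v,u=np.mgrid[:384,:512]; K=np.array(c["mtx"])
    P=np.stack([(u-K[0,2])/K[0,0]*z,(v-K[1,2])/K[1,1]*z,z],-1)
    return P@Rm(c).T+np.array(c["eye"])
E
python3 - <<'E'
from h import *
o=bot.get_obs(); print({k:np.round(v,3).tolist() for k,v in o.items()})
ims=[]
for n in ["scene","top"]:
    c=bot.camera(n); cv2.imwrite(f"pics/{n}0.png",c["pixels"]); print(n,np.round(c["eye"],3),np.round(c["attitude"],3).tolist(),c["mtx"])
    for t in ["wedge","rack","bone","tray"]:
        for r in bot.place_of(c,t)[:4]: 
            p=np.array(r["xyz"]); q=np.array(c["mtx"])@p; print(t,round(r["p"],2),np.round(w(c,p),3),np.round(q[:2]/q[2]))
E
```

```text
pics
{'clock': 0.0, 'joint_pos': [-1.193, 0.241, 0.004, 1.335, 0.0, 1.571], 'joint_vel': [0.001, -0.001, 0.0, 0.001, -0.0, -0.0], 'tau': [0.0, -37.232, 25.241, 0.017, 0.0, 0.0], 'eef_pos': [0.184, -0.464, 0.207], 'tool_rot': [0.982, 0.188, -0.0, -0.001], 'ft_force': [-0.46, -0.339, -1.166], 'ft_torque': [-0.012, -0.017, 0.038], 'grasp_force': 0.0, 'grip_width': 0.086}
scene [ 1.017 -0.212  0.648] [0.783, 0.47, -0.218, -0.344] [[457.90726933   0.         256.83628234]
 [  0.         457.90726933 190.63704876]
 [  0.           0.           1.        ]]
wedge 0.78 [0.31  0.25  0.004] [297. 154.]
rack 0.74 [ 0.476  0.24  -0.002] [335. 201.]
bone 0.64 [ 0.555 -0.098  0.001] [197. 293.]
tray 0.73 [ 0.557 -0.099  0.06 ] [193. 272.]
top [0.369 0.09  1.068] [-0.696, 0.716, -0.033, 0.029] [[455.61434268   0.         256.14496181]
 [  0.         455.61434268 189.33472429]
 [  0.           0.           1.        ]]
wedge 0.97 [0.45  0.315 0.027] [155. 196.]
wedge 0.92 [ 0.311  0.253 -0.001] [185. 256.]
rack 0.86 [0.472 0.242 0.003] [189. 187.]
bone 0.71 [ 0.551 -0.101  0.001] [333. 150.]
tray 0.58 [ 0.553 -0.096  0.062] [335. 144.]
```

```bash
python3 - <<'E'
import cv2,numpy as np
a=cv2.imread("pics/top0.png"); 
b=np.vstack([cv2.resize(a[120:290,120:260],None,fx=3,fy=3),])
c=cv2.resize(a[100:220,280:390],(int(110*510/120),510)); cv2.imwrite("pics/crop0.png",cv2.resize(np.hstack([b,c]),None,fx=.88,fy=.88))
E
```

```text
(no output)
```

View pics/scene0.png

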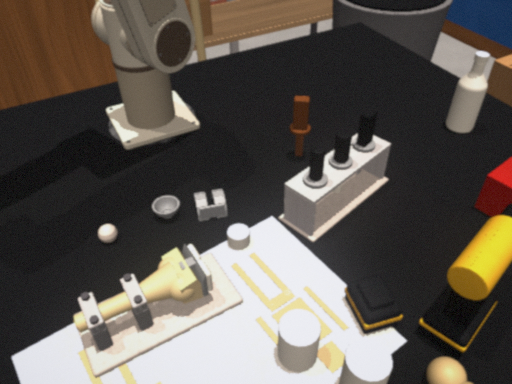

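View pics/crop0.png

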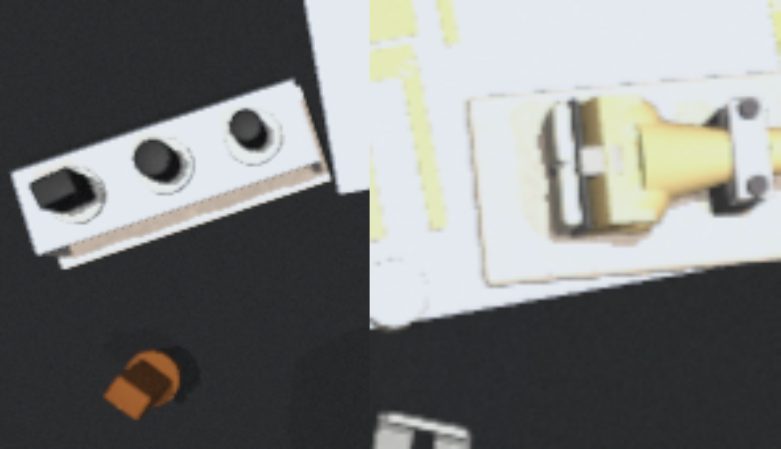

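The scene view shows the rack with three black handles at about (318,160), (343,146) and (367,128). A brown look-alike stands alone at (300,125), and the bone and tray are at (190,275). In the top crop, only the handle at the end away from the bone is rectangular (top pixel about (140,185); the far handle (367,128) in the scene view). The other two black ones are round. So the wedge is at about (0.45, 0.315), and the brown one gets left alone.

Next I turn, raise the arm and look from closer.

Request:
carry_out(increments=[8.5,0,0,-1.2,-0.15,8.5,0,0,-1.2,-0.15,8.5,0,0,-1.2,-0.15,8.5,0,0,-1.2,-0.15,8.5,0,0,-1.2,-0.15])

```text
clock: 1.12
eef_pos: [0.1844, -0.4647, 0.2688]
tool_rot: [0.844, 0.537, -0.0, 0.0]
ft_force: [-0.2, -0.2, -0.6]
grip_width: 0.085
grasp_force: 0.0
```

Request:
carry_out(increments=[8.5,0,0,-1.2,-0.15,8.5,0,0,-1.2,-0.15,8.5,0,0,-1.2,-0.15,8.5,0,0,-1.2,-0.15,8.5,0,0,-1.2,-0.15])

```text
clock: 1.75
eef_pos: [0.1844, -0.4647, 0.3289]
tool_rot: [0.589, 0.808, -0.0, 0.0]
ft_force: [0.6, -0.1, 0.5]
grip_width: 0.0853
grasp_force: 0.0
```

```bash
cat >> h.py <<'E'
def to(pos,yaw_y=None,o=None):
    "increments (cm) in present tool axes to TCP pos; turn so tool y has world yaw (deg)"
    o=o or bot.get_obs(); M=R.from_quat(o["tool_rot"]).as_matrix()
    d=M.T@(np.array(pos)-o["eef_pos"])*100; t=None
    y=np.degrees(np.arctan2(M[1,1],M[0,1]))
    if yaw_y is not None: t=-np.radians((yaw_y-y+90)%180-90)
    print("t",round(o["clock"],2),"pos",np.round(o["eef_pos"],4),"yaw_y",round(y,2),"j6",round(o["joint_pos"][5],2),"shift",np.round(d,2),"turn",None if t is None else round(t,3),"tilt",np.round(M[:,2],3))
E
python3 - <<'E'
from h import *
c=bot.camera("wrist"); o=bot.get_obs(); M=R.from_quat(o["tool_rot"]).as_matrix()
print("cam in tool",M.T@(np.array(c["eye"])-o["eef_pos"]), "cam axes in tool\n",np.round(M.T@Rm(c),2),c["mtx"][0][0])
to([0.52,-0.10,0.33],17.8)
E
```

```text
cam in tool [ 0.07846522  0.00045473 -0.1638157 ] cam axes in tool
 [[-0.   -0.95 -0.31]
 [ 1.   -0.   -0.  ]
 [ 0.   -0.31  0.95]] 313.74288501864936
t 1.8 pos [ 0.1847 -0.4653  0.3305] yaw_y 18.04 j6 0.06 shift [ 2.435e+01  4.320e+01 -1.000e-02] turn 0.004 tilt [ 0.001 -0.003 -1.   ]
```

Request:
carry_out(increments=[8.5,2.4,4.4,0.2,0,8.5,2.4,4.4,0.2,0,8.5,2.4,4.4,0.2,0,8.5,2.4,4.4,0.2,0,8.5,2.4,4.4,0.2,0])

```text
clock: 2.42
eef_pos: [0.3588, -0.2826, 0.3182]
tool_rot: [0.592, 0.806, -0.0, 0.0]
ft_force: [1.0, 0.1, -0.5]
grip_width: 0.0849
grasp_force: 0.0
```

Request:
carry_out(increments=[8.5,2.4,4.4,0.2,0,8.5,2.4,4.4,0.2,0,8.5,2.4,4.4,0.2,0,8.5,2.4,4.4,0.2,0,8.5,2.4,4.4,0.2,0])

```text
clock: 3.05
eef_pos: [0.5323, -0.1017, 0.3081]
tool_rot: [0.592, 0.806, -0.0, 0.0]
ft_force: [0.8, 0.1, -0.2]
grip_width: 0.0852
grasp_force: 0.0
```

```bash
python3 - <<'E'
from h import *
c=bot.camera("wrist"); np.savez("bone1.npz",**{k:np.array(v) for k,v in c.items()})
for t in ["bone","tray"]:
    for r in bot.place_of(c,t)[:2]: print(t,round(r["p"],2),np.round(w(c,r["xyz"]),4))
    for r in bot.regions_of(c,t)[:1]:
        m=r["mask"]; np.save(t+"m.npy",m); P=cloud(c)[m&(c["range_z"]>0)]; print(m.sum(),P.min(0).round(3),P.max(0).round(3))
cv2.imwrite("pics/w1.png",c["pixels"]); to([.45,.315,.29],17.8)
E
```

```text
bone 0.82 [ 0.5558 -0.1033 -0.0027]
12412 [ 0.491 -0.324 -0.001] [ 0.625 -0.04   0.092]
tray 0.7 [ 0.5506 -0.1043  0.0581]
1018 [ 0.515 -0.108  0.01 ] [ 0.603 -0.08   0.087]
t 3.3 pos [ 0.531 -0.103  0.308] yaw_y 17.56 j6 1.07 shift [42.29  4.89  1.8 ] turn -0.004 tilt [-0.001 -0.    -1.   ]
```

View pics/w1.png

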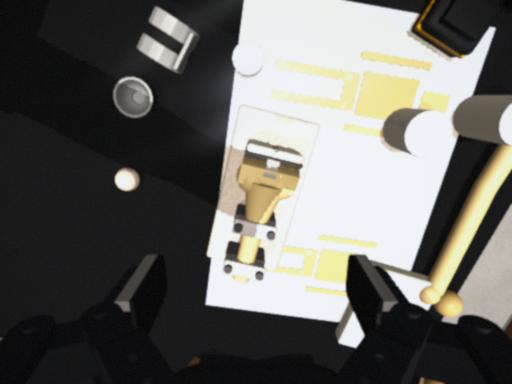

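The wrist view shows the tray and seam at about (273,155), with the bone running down the image to (245,270). I'll go closer to measure the seam well.

Request:
carry_out(increments=[8.5,0.4,0.5,2.4,0,8.5,0.4,0.5,2.4,0,8.5,0.4,0.5,2.4,0,8.5,0.4,0.5,2.4,0,8.5,0,0,0,0])

```text
clock: 3.92
eef_pos: [0.5435, -0.0826, 0.2109]
tool_rot: [0.592, 0.806, -0.001, -0.002]
ft_force: [-1.2, 0.1, 0.7]
grip_width: 0.0846
grasp_force: 0.0
```

```bash
python3 - <<'E'
from h import *
c=bot.camera("wrist"); np.savez("bone2.npz",**{k:np.array(v) for k,v in c.items()})
for t in ["bone","tray"]:
    for r in bot.place_of(c,t)[:2]: print(t,round(r["p"],2),np.round(w(c,r["xyz"]),4))
P=cloud(c)
for t in ["tray","bone"]:
    for r in bot.regions_of(c,t)[:1]:
        m=r["mask"]; np.save(t+"m.npy",m); Q=P[m&(c["range_z"]>0)]; print(t,m.sum(),np.percentile(Q,[1,50,99],axis=0).round(4).tolist())
        if t=="tray":
            T=Q[Q[:,2]>.081]; (cx,cy),s,a=cv2.minAreaRect((T[:,:2]*1000).astype(np.float32)); print(len(T),cx,cy,s,a)
im=cv2.resize(c["pixels"][90:280,150:400],None,fx=3.2,fy=3.1); cv2.imwrite("pics/w2.png",im); to([.45,.315,.29],17.8)
E
```

```text
bone 0.56 [ 0.5583 -0.1016 -0.0022]
tray 0.79 [ 0.5544 -0.103   0.0594]
tray 1831 [[0.5166, -0.1019, 0.0126], [0.553, -0.0868, 0.0807], [0.5896, -0.0805, 0.0855]]
845 553.6380004882812 -92.70541381835938 (75.44246673583984, 19.509502410888672) 3.323611259460449
bone 18511 [[0.4963, -0.2827, 0.0094], [0.5524, -0.1331, 0.0486], [0.6172, -0.044, 0.087]]
t 4.17 pos [ 0.5461 -0.0824  0.214 ] yaw_y 17.53 j6 1.12 shift [40.78  2.82 -7.65] turn -0.005 tilt [ 0.003 -0.001 -1.   ]
```

View pics/w2.png

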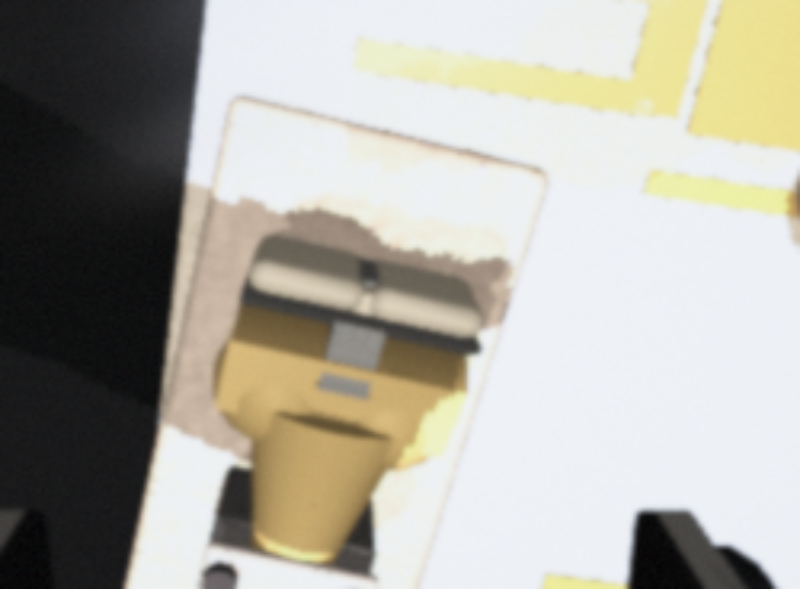

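The crop shows the tray's two white pads at about (365,285), the dark seam strip just below them, the grey keel at (355,345) and the bone slope beneath. The tray-top rectangle fits as 75 x 19.5 mm, which matches the given size. Next I take height profiles across the seam from the saved depth image.

```bash
python3 - <<'E'
from h import *
c=dict(np.load("bone2.npz")); P=cloud(c)[c["range_z"]>0]
a=np.radians(3.3); X=np.array([np.sin(a),-np.cos(a)]); Y=np.array([np.cos(a),np.sin(a)]); O=np.array([.5542,-.1027])
d=P[:,:2]-O; x=d@X*1e3; y=d@Y*1e3; z=P[:,2]*1e3
for y0 in (-26,0,26):
    print(y0,[(int(b),round(float(np.median(z[s]),),1),int(s.sum())) for b in range(-26,22,2) for s in [(abs(y-y0)<(8 if y0 else 5))&(abs(x-b-1)<1)&(z>30)] if s.any()])
s=(z>78)&(x<25)&(x>-25); print("y ext",np.percentile(y[s&(x<-8)],[0,1,99,100]),np.percentile(y[s&(x>8)],[1,99]))
E
```

```text
-26 [(-26, 311.8, 207), (-24, 310.8, 4), (-22, 62.4, 130), (-20, 80.7, 49), (-18, 81.9, 35), (-16, 82.6, 35), (-14, 82.5, 28), (-12, 81.5, 21), (-10, 82.9, 58), (-8, 84.3, 15), (-6, 78.4, 8), (-4, 72.6, 7), (-2, 70.4, 2), (0, 70.1, 64), (2, 75.7, 54), (4, 80.5, 56), (6, 84.2, 40), (8, 84.5, 27), (10, 84.0, 26), (12, 83.0, 30), (14, 82.3, 23), (16, 82.3, 28), (18, 81.8, 29), (20, 81.5, 27)]
0 [(-22, 56.6, 9), (-20, 66.2, 87), (-18, 80.6, 26), (-16, 81.2, 20), (-14, 80.6, 18), (-12, 80.3, 17), (-10, 83.0, 36), (-8, 84.3, 19), (-6, 83.9, 19), (-4, 83.6, 21), (-2, 84.1, 20), (0, 83.6, 17), (2, 83.8, 22), (4, 83.9, 18), (6, 84.3, 20), (8, 84.4, 18), (10, 83.7, 16), (12, 84.0, 21), (14, 83.8, 20), (16, 82.3, 10), (18, 81.5, 18), (20, 80.9, 16)]
26 [(-26, 264.4, 116), (-24, 260.8, 45), (-22, 63.7, 133), (-20, 80.9, 45), (-18, 82.2, 36), (-16, 82.6, 30), (-14, 82.1, 27), (-12, 81.3, 16), (-10, 83.8, 58), (-8, 83.9, 14), (-6, 78.2, 6), (-4, 73.5, 6), (-2, 70.1, 1), (0, 70.5, 70), (2, 76.3, 50), (4, 81.3, 54), (6, 84.7, 33), (8, 84.1, 26), (10, 83.3, 25), (12, 83.4, 27), (14, 82.8, 25), (16, 81.9, 27), (18, 81.9, 26), (20, 81.7, 29)]
y ext [-83.75124083 -81.95906461  34.65824714  46.66801553] [-37.3541483   36.91935934]
```

The V shows clearly on both sides. The seam middle is at (0.5542, -0.1022) and the seam's y axis is at +3.3° in the world. Now to the wedge.

Request:
carry_out(increments=[8.5,4.9,0.3,-1.6,0,8.5,5.1,0.4,-1.6,0,8.5,5.1,0.4,-1.6,0,8.5,5.1,0.4,-1.6,0,8.5,5.1,0.4,-1.2,0])

```text
clock: 4.8
eef_pos: [0.4873, 0.1667, 0.2905]
tool_rot: [0.591, 0.807, 0.001, 0.001]
ft_force: [0.7, -1.1, 0.4]
grip_width: 0.0854
grasp_force: 0.0
```

Request:
carry_out(increments=[8.5,5.1,0.3,0,0,8.5,5.1,0.3,0,0,8.5,5.1,0.3,0,0,6,0,0,0,0,6,0,0,0,0])

```text
clock: 5.42
eef_pos: [0.4497, 0.3136, 0.289]
tool_rot: [0.591, 0.807, 0.0, 0.0]
ft_force: [-0.0, -1.5, -0.8]
grip_width: 0.0605
grasp_force: 0.0
```

```bash
python3 - <<'E'
from h import *
c=bot.camera("wrist"); np.savez("rack1.npz",**{k:np.array(v) for k,v in c.items()})
for t in ["wedge","rack"]:
    for r in bot.place_of(c,t)[:3]: print(t,round(r["p"],2),np.round(w(c,r["xyz"]),4))
P=cloud(c); V=c["range_z"]>0
for r in bot.regions_of(c,"wedge")[:2]:
    m=r["mask"]; Q=P[m&V]; v,u=np.where(m); print("px",u.mean(),v.mean(),m.sum(),np.percentile(Q,[1,99],axis=0).round(3).tolist())
    T=Q[(Q[:,2]>.168)&(Q[:,2]<.185)]; 
    if len(T)>20:(cx,cy),s,a=cv2.minAreaRect((T[:,:2]*1000).astype(np.float32)); print("top",len(T),cx,cy,s,a,np.median(T[:,2]))
D=P[V]; s=(abs(D[:,2]-.096)<.005)&(np.hypot(D[:,0]-.473,D[:,1]-.242)<.15); print("bar",cv2.minAreaRect((D[s][:,:2]*1000).astype(np.float32)),np.median(D[s][:,2]))
cv2.imwrite("pics/w3.png",cv2.resize(c["pixels"][40:340,60:460],None,fx=2,fy=2)); to([.45,.315,.127],17.8)
E
```

```text
wedge 0.88 [0.4517 0.3136 0.0258]
wedge 0.69 [0.2961 0.2638 0.0333]
rack 0.88 [0.4752 0.2424 0.0007]
px 256.7140232700551 174.04592774035518 1633 [[0.43, 0.285, 0.096], [0.474, 0.333, 0.177]]
top 791 451.40283203125 311.6808166503906 (21.97860336303711, 32.21861267089844) 23.753572463989258 0.17550849317134776
px 89.92025788937903 98.4916864608076 2947 [[0.166, 0.263, -0.001], [0.289, 0.362, 0.045]]
bar ((473.49609375, 239.3162841796875), (70.10954284667969, 241.00204467773438), 17.023529052734375) 0.09588852330697992
t 5.62 pos [0.4501 0.3126 0.2888] yaw_y 17.47 j6 1.87 shift [ 0.24  0.05 16.18] turn -0.006 tilt [ 0.001  0.    -1.   ]
```

View pics/w3.png

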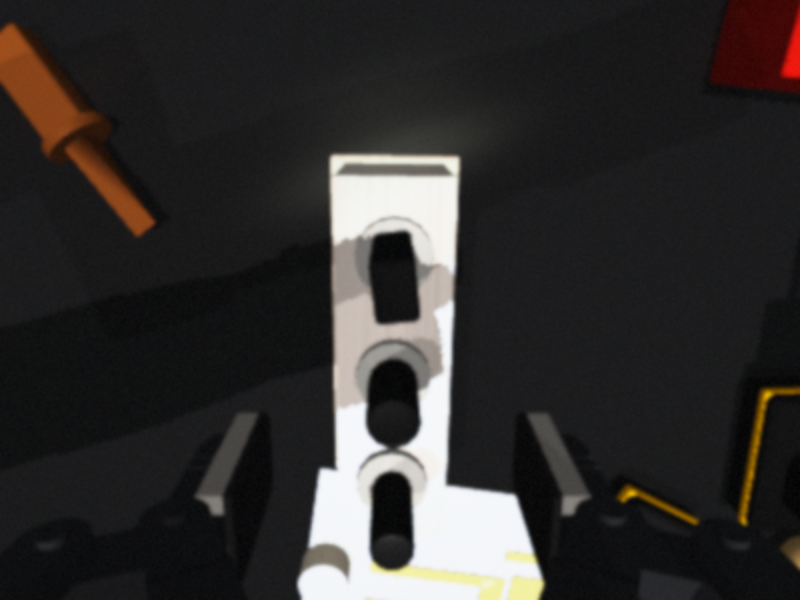

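The enlarged crop confirms the pick. The only rectangular handle in the rack is at crop (395,278). The round ones are at (393,405) and (390,520), and the brown look-alike is outside the rack at (80,130). The handle top measures 22 x 32 mm at z 0.1755 and is turned to 23.75°. I grasp it next.

Request:
carry_out(increments=[6,-0.13,0.1,2,-0.11,6,0,0,3.5,0,6,0,0,3.5,0,6,0,0,3.6,0,6,0,0,3.6,0])

```text
clock: 6.25
eef_pos: [0.4515, 0.3118, 0.1257]
tool_rot: [0.546, 0.838, 0.0, 0.0]
ft_force: [1.0, 0.7, 0.1]
grip_width: 0.0598
grasp_force: 0.0
```

Request:
carry_out(increments=[6,0,0,0,0,1.5,0,0,0,0,1.5,0,0,0,0,1.5,0,0,0,0,1.5,0,0,0,0])

```text
clock: 6.88
eef_pos: [0.4521, 0.3135, 0.1285]
tool_rot: [0.545, 0.838, 0.002, 0.001]
ft_force: [-1.7, -0.6, 5.9]
grip_width: 0.021
grasp_force: 59.2
```

```bash
python3 - <<'E'
from h import *
o=bot.get_obs(); print(o["grip_width"],o["grasp_force"],o["ft_force"]); to([.4514,.3117,.127],23.75)
E
```

```text
0.020957551197533425 59.16446506977081 [-1.69174245 -0.64165866  5.88179707]
t 6.88 pos [0.4521 0.3135 0.1285] yaw_y 23.89 j6 1.76 shift [-0.13 -0.14  0.15] turn 0.002 tilt [ 0.004  0.002 -1.   ]
```

The wedge is gripped (21 mm, 59 N). Now I lift it straight out above the other tools.

Request:
carry_out(increments=[1.5,0,0,-1.5,0,1.5,0,0,-3.5,0,1.5,0,0,-4,0,1.5,0,0,-4,0,1.5,0,0,-3.5,0])

```text
clock: 7.5
eef_pos: [0.4507, 0.3129, 0.2937]
tool_rot: [0.545, 0.838, 0.001, 0.0]
ft_force: [0.1, 0.6, -1.7]
grip_width: 0.0209
grasp_force: 59.1
```

```bash
python3 - <<'E'
from h import *
o=bot.get_obs(); print(o["grip_width"],o["ft_force"])
to([.5802,-.1007,.29],93.3)
E
```

```text
0.020877980577595438 [ 0.08629895  0.56846301 -1.70352293]
t 7.5 pos [0.4507 0.3129 0.2937] yaw_y 23.9 j6 1.76 shift [-43.06  -4.92   0.35] turn -1.211 tilt [ 0.001  0.001 -1.   ]
```

Request:
carry_out(increments=[1.5,-4.3,-0.5,0,0,1.5,-4.3,-0.5,0,0,1.5,-4.3,-0.5,0,0,1.5,-4.3,-0.5,0,0,1.5,-4.3,-0.5,0,0])

```text
clock: 8.12
eef_pos: [0.5151, 0.1049, 0.292]
tool_rot: [0.545, 0.838, 0.0, -0.0]
ft_force: [0.0, 1.5, -1.7]
grip_width: 0.0208
grasp_force: 59.3
```

Request:
carry_out(increments=[1.5,-4.3,-0.5,0,0,1.5,-4.3,-0.5,0,0,1.5,-4.3,-0.5,0,0,1.5,-4.3,-0.5,0,0,1.5,-4.3,-0.5,0,0])

```text
clock: 8.75
eef_pos: [0.5794, -0.1018, 0.2919]
tool_rot: [0.545, 0.838, 0.0, -0.0]
ft_force: [0.4, 0.0, -1.3]
grip_width: 0.0205
grasp_force: 59.3
```

Request:
carry_out(increments=[1.5,0,0,0.5,-0.13,1.5,0,0,0.5,-0.13,1.5,0,0,0.5,-0.13,1.5,0,0,0.5,-0.13,1.5,0,0,0.5,-0.13])

```text
clock: 9.38
eef_pos: [0.5791, -0.1004, 0.2667]
tool_rot: [0.247, 0.969, 0.0, -0.0]
ft_force: [-0.0, -0.7, -1.5]
grip_width: 0.0205
grasp_force: 59.3
```

Request:
carry_out(increments=[1.5,0,0,0.5,-0.13,1.5,0,0,0.5,-0.13,1.5,0,0,0.5,-0.13,1.5,0,0,0.5,-0.13,1.5,0,0,0,0])

```text
clock: 10.0
eef_pos: [0.5789, -0.1004, 0.2463]
tool_rot: [-0.007, 1.0, 0.0, -0.001]
ft_force: [-0.3, 0.4, -1.6]
grip_width: 0.021
grasp_force: 59.3
```

```bash
cat >> h.py <<'E'
def wedge_px(c):
    for r in bot.place_of(c,"wedge")[:2]: print("wedge",round(r["p"],2),np.round(w(c,r["xyz"]),4))
E
python3 - <<'E'
from h import *
to([.5802,-.1007,.196],93.3)
c=bot.camera("wrist"); wedge_px(c); np.savez("s1.npz",**{k:np.array(v) for k,v in c.items()})
to([.5802,-.1007,.196],93.3)
P=cloud(c); o=bot.get_obs(); M=R.from_quat(o["tool_rot"]).as_matrix()
for r in bot.regions_of(c,"wedge")[:1]:
    Q=(P[r["mask"]&(c["range_z"]>0)]-o["eef_pos"])@M*1e3; print("blade in tool",len(Q),np.percentile(Q,[1,50,99],axis=0).round(1).tolist())
    for z in range(-40,120,10):
        s=abs(Q[:,2]-z)<5
        if s.sum()>8: print(z,np.percentile(Q[s],[3,50,97],axis=0).round(1)[:,:2].tolist())
cv2.imwrite("pics/w4.png",c["pixels"])
c=bot.camera("scene"); wedge_px(c)
E
```

```text
t 10.0 pos [ 0.5789 -0.1004  0.2463] yaw_y 90.85 j6 -0.19 shift [-0.13 -0.04  5.03] turn -0.043 tilt [-0.001  0.    -1.   ]
t 10.1 pos [ 0.5793 -0.1005  0.2468] yaw_y 90.82 j6 -0.19 shift [-0.09 -0.03  5.08] turn -0.043 tilt [ 0.  0. -1.]
blade in tool 6623 [[-14.7, -22.0, -47.8], [11.0, -1.0, -37.3], [21.2, 18.8, 29.8]]
-40 [[9.8, -10.8], [15.2, -1.0], [15.8, 9.5]]
-30 [[13.8, -10.7], [15.2, -1.0], [15.8, 9.1]]
-20 [[13.7, -11.0], [15.2, -1.0], [15.7, 8.9]]
-10 [[13.4, -11.1], [15.2, -1.1], [15.8, 8.8]]
0 [[13.3, -11.5], [15.2, -1.1], [15.7, 8.7]]
10 [[13.8, -11.3], [15.2, -1.7], [15.7, 8.4]]
20 [[-9.9, -22.6], [11.1, -6.8], [20.3, 18.1]]
30 [[-11.4, -21.9], [9.9, 2.7], [21.7, 19.3]]
90 [[7.1, -3.8], [7.3, -2.1], [7.5, 0.0]]
wedge 0.76 [ 0.577  -0.1     0.1441]
wedge 0.74 [0.2913 0.2678 0.0387]
```

View pics/w4.png

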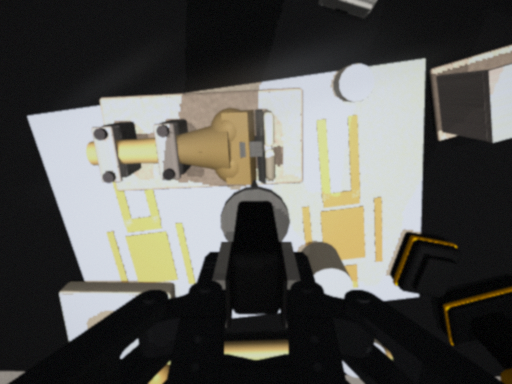

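The wrist view shows the seam running along column ~257, rows 110-182. The wedge collar is at (255,216) with the tip poking out above it at (253,186), so they are nearly in line. I measure the seam in the same tool frame as the wedge for a relative correction.

```bash
cat > seam.py <<'E'
from h import *
def seam(c,o,ys=(-26,26),ang=3.3):
    "V valley and tray/bone edges in bone frame guess"
    P=cloud(c)[c["range_z"]>0]; a=np.radians(ang); X=np.array([np.sin(a),-np.cos(a)]); Y=np.array([np.cos(a),np.sin(a)]); O=np.array([.5542,-.1022])
    d=P[:,:2]-O; x=d@X*1e3; y=d@Y*1e3; z=P[:,2]*1e3
    for y0 in ys:
        s=(abs(y-y0)<9)&(z>71.5)&(z<83.5)
        r=s&(x>0)&(x<9); l=s&(x<-1)&(x>-20)
        xr=x[r]-(1+(z[r]-70)/2.5)
        print("y",y0,"bone slope offset",r.sum(),np.median(xr).round(2),"prof",[(int(b),int(np.median(z[q]))) for b in range(-20,10,2) for q in [(abs(y-y0)<9)&(abs(x-b-1)<1)&(z>30)&(z<100)] if q.sum()>3])
E
python3 - <<'E'
from seam import *
seam(dict(np.load("bone2.npz")),None); seam(dict(np.load("s1.npz")),None,(-26,20,26))
E
```

```text
y -26 bone slope offset 153 0.25 prof [(-20, 67), (-18, 81), (-16, 82), (-14, 82), (-12, 81), (-10, 81), (-8, 84), (-6, 80), (-4, 75), (-2, 71), (0, 68), (2, 74), (4, 79), (6, 83), (8, 84)]
y 26 bone slope offset 140 -0.04 prof [(-20, 72), (-18, 82), (-16, 82), (-14, 82), (-12, 81), (-10, 82), (-8, 84), (-6, 79), (-4, 74), (-2, 71), (0, 69), (2, 75), (4, 80), (6, 84), (8, 84)]
y -26 bone slope offset 89 0.21 prof [(-20, 79), (-18, 81), (-16, 82), (-14, 82), (-12, 81), (-10, 80), (-8, 84), (-6, 79), (-4, 75), (-2, 70), (0, 70), (2, 74), (4, 79), (6, 84), (8, 84)]
y 20 bone slope offset 76 0.06 prof [(-20, 80), (-18, 82), (-16, 83), (-14, 82), (-12, 81), (-10, 84), (-8, 84), (-6, 80), (-4, 74), (-2, 71), (0, 70), (2, 75), (4, 79), (6, 84), (8, 84)]
y 26 bone slope offset 71 0.06 prof [(-20, 80), (-18, 82), (-16, 82), (-14, 82), (-12, 81), (-10, 84), (-8, 84), (-6, 79), (-4, 74), (-2, 71), (0, 70), (2, 75), (4, 80), (6, 84), (8, 84)]
```

Request:
carry_out(increments=[1.5,0,0,0,-0.043,1.5,-0.07,0.18,1.5,0,1.5,0,0,2,0,1.5,0,0,1.5,0,1.5,0,0,1,0])

```text
clock: 10.88
eef_pos: [0.5793, -0.0986, 0.1848]
tool_rot: [-0.029, 1.0, 0.0, -0.001]
ft_force: [-0.7, 0.1, -1.6]
grip_width: 0.021
grasp_force: 59.4
```

```bash
python3 - <<'E'
from seam import *
c=bot.camera("wrist"); o=bot.get_obs(); to([.5796,-.0986,.179],93.3); seam(c,o); print(o["ft_force"])
c2=bot.camera("scene"); P=cloud(c2)
for r in bot.regions_of(c2,"wedge")[:1]: print("wedge lowest z seen",np.percentile(P[r["mask"]&(c2["range_z"]>0)],[.5,2],axis=0)[:,2])
cv2.imwrite("pics/w5.png",np.hstack([cv2.resize(c["pixels"][80:260,190:330],(400,514)),cv2.resize(c2["pixels"][190:330,110:260],(400,514))]))
E
```

```text
t 10.93 pos [ 0.5789 -0.0985  0.1838] yaw_y 93.37 j6 -0.23 shift [-0.07 -0.01  0.48] turn 0.001 tilt [-0.003  0.001 -1.   ]
y -26 bone slope offset 135 0.12 prof [(-20, 79), (-18, 81), (-16, 82), (-14, 82), (-12, 81), (-10, 80), (-8, 84), (-6, 79), (-4, 74), (-2, 71), (0, 70), (2, 74), (4, 80), (6, 83), (8, 84)]
y 26 bone slope offset 46 -0.1 prof [(-20, 80), (-18, 81), (-16, 82), (-14, 82), (-12, 81), (-10, 80), (-8, 83), (-6, 78), (-4, 75), (-2, 85), (0, 86), (2, 76), (4, 80), (6, 84), (8, 83)]
[-0.77148452  0.83057714 -3.33201361]
wedge lowest z seen [-1.09305455e-03  6.89890268e-06]
```

View pics/w5.png

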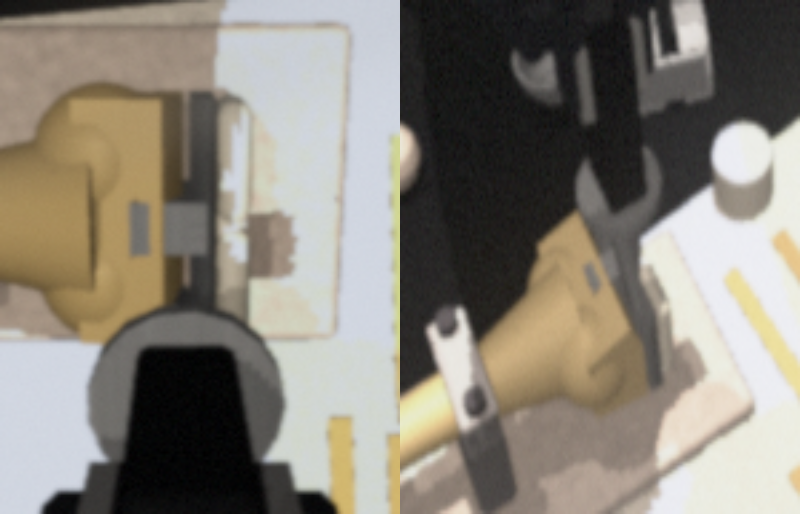

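The blade is in line with the V, occupying bone x -2..+2 at y 26, and the scene view agrees. I now push in gently.

Request:
carry_out(increments=[1.5,0,0,0.5,0,1.5,0,0,0.5,0,1.5,0,0,0.3,0,1.5,0,0.05,0.4,0,1.5,0,0.05,0.4,0])

```text
clock: 11.65
eef_pos: [0.5809, -0.0976, 0.1671]
tool_rot: [-0.03, 1.0, -0.0, 0.002]
ft_force: [-0.2, 1.3, 8.0]
grip_width: 0.0205
grasp_force: 60.4
```

```bash
cat >> seam.py <<'E'
def tray_pose(c,ang0=3.3):
    P=cloud(c); V=c["range_z"]>0
    a=np.radians(ang0); X=np.array([np.sin(a),-np.cos(a)]); Y=np.array([np.cos(a),np.sin(a)]); O=np.array([.5542,-.1022])
    Q=P[V&(P[...,2]>.077)&(P[...,2]<.088)]; d=Q[:,:2]-O; x=d@X*1e3; y=d@Y*1e3
    # outer (-x) edge of tray top, per y strip
    e=[]
    for y0 in range(-34,36,3):
        s=(abs(y-y0)<1.5)&(x<-8)&(x>-40)
        if s.sum()>4: e.append((y0,np.percentile(x[s],4)))
    e=np.array(e); 
    k=np.ones(len(e),bool)
    for _ in range(3):
        f=np.polyfit(e[k,0],e[k,1],1); r=abs(np.polyval(f,e[:,0])-e[:,1]); k=r<max(1.2,np.median(r)*2)
    print("outer edge: mid",f[1].round(2),"y+26",np.polyval(f,26).round(2),"y-26",np.polyval(f,-26).round(2),"angle",np.arctan(f[0]).round(3),k.sum(),len(e))
E
python3 - <<'E'
from seam import *
tray_pose(dict(np.load("bone2.npz"))); tray_pose(dict(np.load("s1.npz")))
c=bot.camera("wrist"); tray_pose(c); tray_pose(bot.camera("top"))
to([.5796,-.0986,.179],93.3); o=bot.get_obs(); print(o["ft_force"],o["ft_torque"],o["grip_width"])
E
```

```text
outer edge: mid -19.52 y+26 -19.56 y-26 -19.48 angle -0.002 22 24
outer edge: mid -19.29 y+26 -19.33 y-26 -19.24 angle -0.002 22 24
outer edge: mid -19.64 y+26 -19.83 y-26 -19.44 angle -0.008 20 21
outer edge: mid -20.56 y+26 -21.54 y-26 -19.59 angle -0.038 18 22
t 11.75 pos [ 0.5807 -0.0976  0.1667] yaw_y 93.41 j6 -0.23 shift [ 0.12 -0.09 -1.23] turn 0.002 tilt [ 0.003 -0.    -1.   ]
[-0.53626282  0.49855822  3.04829882] [0.25200642 0.08440472 0.04501988] 0.020745900825674846
```

Request:
carry_out(increments=[1.5,0,0.04,0.35,0,1.5,0,0.04,0.35,0,1.5,0,0.04,0.35,0,1.5,0,0.04,0.35,0,1.5,0,0,0,0])

```text
clock: 12.38
eef_pos: [0.5815, -0.0961, 0.1531]
tool_rot: [-0.03, 1.0, -0.0, 0.002]
ft_force: [1.4, 0.6, 5.1]
grip_width: 0.0203
grasp_force: 60.1
```

```bash
python3 - <<'E'
from seam import *
tray_pose(bot.camera("wrist")); tray_pose(bot.camera("top"))
to([.5796,-.0986,.179],93.3); o=bot.get_obs(); print(o["ft_force"],o["ft_torque"],o["grip_width"])
E
```

```text
outer edge: mid -21.5 y+26 -23.58 y-26 -19.42 angle -0.08 19 21
outer edge: mid -22.64 y+26 -24.78 y-26 -20.49 angle -0.082 19 21
t 12.47 pos [ 0.5815 -0.0961  0.1531] yaw_y 93.41 j6 -0.22 shift [ 0.19 -0.24 -2.59] turn 0.002 tilt [ 0.004 -0.    -1.   ]
[0.94762082 1.41172149 5.9158678 ] [ 0.30659857 -0.28927124  0.01965518] 0.020942591668747793
```

Side one is open 4.2 mm, with the tray at 0.08 rad. I withdraw and go to the other side.

Request:
carry_out(increments=[1.5,0,-0.08,-0.8,0,1.5,0,-0.1,-1,0,1.5,0,-0.08,-1.3,0,1.5,0,0,-1.8,0,1.5,1,0,0,0])

```text
clock: 13.1
eef_pos: [0.5712, -0.0998, 0.2023]
tool_rot: [-0.03, 1.0, -0.001, 0.002]
ft_force: [-0.5, 0.3, -1.8]
grip_width: 0.0206
grasp_force: 59.6
```

Request:
carry_out(increments=[1.5,1.5,0,0,0,1.5,1.5,0,0,0,1.5,1.2,0,0,0,1.5,0,0,0.9,0,1.5,0,0,0,0])

```text
clock: 13.72
eef_pos: [0.5275, -0.1017, 0.1902]
tool_rot: [-0.03, 1.0, 0.0, -0.001]
ft_force: [-0.0, 0.3, -2.0]
grip_width: 0.0206
grasp_force: 59.5
```

```bash
python3 - <<'E'
from seam import *
c=bot.camera("wrist");tray_pose(c); tray_pose(bot.camera("top")); seam(c,None)
to([.5277,-.1016,.184],93.3); o=bot.get_obs(); print(o["ft_force"],o["ft_torque"],o["grip_width"])
E
```

```text
outer edge: mid -23.23 y+26 -27.05 y-26 -19.41 angle -0.146 5 5
outer edge: mid -22.34 y+26 -24.44 y-26 -20.25 angle -0.08 9 10
y -26 bone slope offset 52 0.28 prof [(-20, 79), (-18, 81), (-16, 82), (-14, 82), (-12, 81), (-10, 79), (-8, 85), (-6, 80), (-4, 75), (-2, 72), (0, 91), (2, 74), (4, 79), (6, 84), (8, 84)]
y 26 bone slope offset 0 nan prof []
t 13.82 pos [ 0.5282 -0.1017  0.1909] yaw_y 93.4 j6 -0.25 shift [0.05 0.02 0.69] turn 0.002 tilt [-0.001  0.    -1.   ]
[ 0.75274186 -0.18338174 -2.4766341 ] [-0.01205678 -0.03662513 -0.01735112] 0.020711473772764916
  return _methods._mean(a, axis=axis, dtype=dtype,
  ret = ret.dtype.type(ret / rcount)
```

Request:
carry_out(increments=[1.5,0,0.04,0.7,0,1.5,0,0,0.7,0,1.5,0,0,0.6,0,1.5,0,0.05,0.4,0,1.5,0,0.05,0.4,0])

```text
clock: 14.45
eef_pos: [0.529, -0.1005, 0.1647]
tool_rot: [-0.03, 1.0, -0.0, 0.002]
ft_force: [0.7, 0.9, 5.5]
grip_width: 0.0209
grasp_force: 60.5
```

Request:
carry_out(increments=[1.5,0,0.04,0.35,0,1.5,0,0.04,0.35,0,1.5,0,0.04,0.35,0,1.5,0,0,0,0,1.5,0,0,0,0])

```text
clock: 15.08
eef_pos: [0.5292, -0.0993, 0.1541]
tool_rot: [-0.03, 1.0, -0.0, 0.002]
ft_force: [0.3, 0.5, 6.9]
grip_width: 0.0208
grasp_force: 60.4
```

```bash
python3 - <<'E'
from seam import *
c=bot.camera("wrist");tray_pose(c); tray_pose(bot.camera("top"))
to([.5277,-.1016,.184],93.3); o=bot.get_obs(); print(o["ft_force"],o["ft_torque"],o["grip_width"])
E
```

```text
outer edge: mid -27.43 y+26 -31.53 y-26 -23.32 angle -0.157 3 3
outer edge: mid -23.89 y+26 -23.99 y-26 -23.79 angle -0.004 8 8
t 15.18 pos [ 0.5292 -0.0993  0.1542] yaw_y 93.4 j6 -0.24 shift [ 0.15 -0.22 -2.98] turn 0.002 tilt [ 0.003 -0.    -1.   ]
[1.32925702 0.29205637 6.35580338] [ 0.07260001 -0.26535803 -0.05066101] 0.020570769261360183
```

The tray is parallel again at about 4 mm. Second round: back to the first side, keeping the lead.

Request:
carry_out(increments=[1.5,0,0,-1,0,1.5,0,0,-1.5,0,1.5,0,0,-1.9,0,1.5,-1,0,0,0,1.5,-1.4,0,0,0])

```text
clock: 15.8
eef_pos: [0.5523, -0.0978, 0.1968]
tool_rot: [-0.029, 1.0, 0.0, -0.0]
ft_force: [0.6, -0.4, -1.9]
grip_width: 0.0209
grasp_force: 59.6
```

Request:
carry_out(increments=[1.5,-1.4,0,0,0,1.5,-1.4,0,0,0,1.5,0,0,0.6,0,1.5,0,0,0,0,1.5,0,0,0,0])

```text
clock: 16.42
eef_pos: [0.5791, -0.0961, 0.1906]
tool_rot: [-0.03, 1.0, 0.0, -0.001]
ft_force: [-0.4, -0.2, -2.1]
grip_width: 0.021
grasp_force: 59.5
```

```bash
python3 - <<'E'
from seam import *
c=bot.camera("wrist");tray_pose(c); tray_pose(bot.camera("top")); seam(c,None)
to([.5796,-.0964,.153],93.3); o=bot.get_obs(); print(o["ft_force"],o["grip_width"])
E
```

```text
outer edge: mid -22.82 y+26 -23.0 y-26 -22.64 angle -0.007 22 23
outer edge: mid -24.21 y+26 -24.31 y-26 -24.1 angle -0.004 20 23
y -26 bone slope offset 130 0.15 prof [(-20, 82), (-18, 82), (-16, 81), (-14, 82), (-12, 84), (-10, 81), (-8, 75), (-6, 71), (0, 70), (2, 75), (4, 79), (6, 84), (8, 84)]
y 26 bone slope offset 64 -0.07 prof [(-20, 82), (-18, 82), (-16, 81), (-14, 84), (-12, 84), (-10, 79), (-8, 75), (-6, 71), (-4, 95), (-2, 95), (0, 54), (2, 75), (4, 79), (6, 84), (8, 84)]
t 16.52 pos [ 0.5795 -0.0962  0.1911] yaw_y 93.38 j6 -0.22 shift [-0.01 -0.02  3.81] turn 0.001 tilt [ 0. -0. -1.]
[ 0.39177983 -0.94914158 -2.22927464] 0.021104640664073974
```

Request:
carry_out(increments=[1.5,0,0,1,0,1.5,0,0,1,0,1.5,0,0,1,0,1.5,0,0,0.7,0,1.5,0,0.04,0.35,0])

```text
clock: 17.15
eef_pos: [0.58, -0.0959, 0.1512]
tool_rot: [-0.03, 1.0, -0.0, 0.001]
ft_force: [-2.3, -0.5, 7.2]
grip_width: 0.021
grasp_force: 60.7
```

Request:
carry_out(increments=[1.5,0,0.04,0.35,0,1.5,0,0.04,0.35,0,1.5,0,0.04,0.35,0,1.5,0,0.04,0.35,0,1.5,0,0,0,0])

```text
clock: 17.77
eef_pos: [0.5814, -0.0944, 0.1382]
tool_rot: [-0.03, 1.0, -0.0, 0.002]
ft_force: [1.9, -0.1, 5.9]
grip_width: 0.021
grasp_force: 60.4
```

```bash
python3 - <<'E'
from seam import *
c=bot.camera("wrist");tray_pose(c); tray_pose(bot.camera("top"))
to([.5796,-.0964,.132],93.3); o=bot.get_obs(); print(o["ft_force"],o["ft_torque"],o["grip_width"])
E
```

```text
outer edge: mid -24.83 y+26 -26.96 y-26 -22.7 angle -0.082 19 21
outer edge: mid -26.08 y+26 -28.12 y-26 -24.05 angle -0.078 19 20
t 17.88 pos [ 0.5814 -0.0944  0.1381] yaw_y 93.4 j6 -0.22 shift [ 0.19 -0.19  0.61] turn 0.002 tilt [ 0.004 -0.001 -1.   ]
[ 1.2575689  -0.53620862  5.54829183] [-0.02482853 -0.23160353  0.05415794] 0.02083621244991158
```

Request:
carry_out(increments=[1.5,0,0,-1.2,0,1.5,0,-0.1,-2,0,1.5,0,-0.1,-2.2,0,1.5,1,0,0,0,1.5,1.4,0,0,0])

```text
clock: 18.5
eef_pos: [0.5544, -0.0973, 0.1892]
tool_rot: [-0.03, 1.0, 0.0, -0.001]
ft_force: [-0.0, -0.2, -2.0]
grip_width: 0.0206
grasp_force: 59.6
```

Request:
carry_out(increments=[1.5,1.4,0,0,0,1.5,1.4,0,0,0,1.5,0,0,0.6,0,1.5,0,0,0,0,1.5,0,0,0,0])

```text
clock: 19.12
eef_pos: [0.528, -0.0991, 0.1839]
tool_rot: [-0.03, 1.0, 0.0, -0.0]
ft_force: [-0.9, -0.8, -1.5]
grip_width: 0.0209
grasp_force: 59.6
```

```bash
python3 - <<'E'
from seam import *
c=bot.camera("wrist"); tray_pose(bot.camera("top")); seam(c,None,(-26,))
to([.5277,-.0994,.153],93.3); o=bot.get_obs(); print(o["ft_force"],o["grip_width"])
E
```

```text
outer edge: mid -26.32 y+26 -28.21 y-26 -24.42 angle -0.073 7 9
y -26 bone slope offset 61 0.18 prof [(-20, 82), (-18, 82), (-16, 81), (-14, 79), (-12, 84), (-10, 81), (-8, 77), (-6, 73), (-4, 91), (-2, 93), (0, 70), (2, 73), (4, 79), (6, 83), (8, 84)]
t 19.23 pos [ 0.5282 -0.0991  0.1842] yaw_y 93.4 j6 -0.24 shift [ 0.05 -0.02  3.12] turn 0.002 tilt [-0.  0. -1.]
[ 0.40431357  0.08516905 -1.62807789] 0.02101055074206506
```

Request:
carry_out(increments=[1.5,0,0,1,0,1.5,0,0,1,0,1.5,0,0,1,0,1.5,0,0.04,0.35,0,1.5,0,0.04,0.35,0])

```text
clock: 19.85
eef_pos: [0.5285, -0.0987, 0.1483]
tool_rot: [-0.03, 1.0, -0.0, 0.001]
ft_force: [0.5, -0.5, 4.5]
grip_width: 0.021
grasp_force: 60.5
```

Request:
carry_out(increments=[1.5,0,0.04,0.35,0,1.5,0,0.04,0.35,0,1.5,0,0.04,0.35,0,1.5,0,0,0,0,1.5,0,0,0,0])

```text
clock: 20.48
eef_pos: [0.5288, -0.0975, 0.1379]
tool_rot: [-0.03, 1.0, -0.0, 0.001]
ft_force: [0.7, -1.1, 4.7]
grip_width: 0.0211
grasp_force: 60.5
```

```bash
python3 - <<'E'
from seam import *
tray_pose(bot.camera("top"))
to([.5277,-.0994,.153],93.3); o=bot.get_obs(); print(o["ft_force"],o["ft_torque"],o["grip_width"])
E
```

```text
outer edge: mid -27.69 y+26 -27.06 y-26 -28.31 angle 0.024 6 6
t 20.52 pos [ 0.5288 -0.0975  0.1379] yaw_y 93.38 j6 -0.24 shift [ 0.12 -0.18 -1.51] turn 0.001 tilt [ 0.003 -0.001 -1.   ]
[ 0.62627263 -2.16917431  5.5698384 ] [-0.32883375 -0.30353795  0.01671729] 0.020732168149896386
```

Request:
carry_out(increments=[1.5,0,0,-1.2,0,1.5,0,0,-2,0,1.5,0,0,-2.2,0,1.5,-1,0,0,0,1.5,-1.4,0,0,0])

```text
clock: 21.15
eef_pos: [0.5516, -0.0954, 0.19]
tool_rot: [-0.03, 1.0, 0.0, -0.001]
ft_force: [-0.5, -0.8, -2.2]
grip_width: 0.0205
grasp_force: 59.7
```

Request:
carry_out(increments=[1.5,-1.4,0,0,0,1.5,-1.4,0,0,0,1.5,0,0,1,0,1.5,0,0,1,0,1.5,0,0,1,0])

```text
clock: 21.78
eef_pos: [0.5786, -0.094, 0.1594]
tool_rot: [-0.03, 1.0, 0.0, -0.001]
ft_force: [-0.4, 0.6, -2.2]
grip_width: 0.021
grasp_force: 59.6
```

```bash
python3 - <<'E'
from seam import *
tray_pose(bot.camera("top"));tray_pose(bot.camera("wrist"))
to([.5796,-.0944,.138],93.3); o=bot.get_obs(); print(o["ft_force"],o["ft_torque"],o["grip_width"])
E
```

```text
outer edge: mid -27.45 y+26 -27.18 y-26 -27.72 angle 0.01 19 22
outer edge: mid -26.54 y+26 -26.67 y-26 -26.41 angle -0.005 17 20
t 21.88 pos [ 0.578  -0.0939  0.1589] yaw_y 93.38 j6 -0.22 shift [-0.17 -0.06  2.09] turn 0.001 tilt [-0.004  0.001 -1.   ]
[-1.30217958  0.49288024 -1.74059461] [ 0.01234282  0.03314601 -0.00889786] 0.02071250685975893
```

Request:
carry_out(increments=[1.5,0,0,0.9,0,1.5,0,0,0.8,0,1.5,0,0,0.4,0,1.5,0,0.04,0.35,0,1.5,0,0.04,0.35,0])

```text
clock: 22.5
eef_pos: [0.5805, -0.0939, 0.1345]
tool_rot: [-0.029, 1.0, -0.001, 0.001]
ft_force: [-1.2, -0.3, 5.5]
grip_width: 0.0208
grasp_force: 60.6
```

Request:
carry_out(increments=[1.5,0,0.04,0.35,0,1.5,0,0.03,0.3,0,1.5,0,0,0,0,1.5,0,0,0,0,1.5,0,0,0,0])

```text
clock: 23.12
eef_pos: [0.5807, -0.0931, 0.1273]
tool_rot: [-0.03, 1.0, -0.001, 0.001]
ft_force: [1.5, -2.0, 2.8]
grip_width: 0.0208
grasp_force: 60.4
```

```bash
python3 - <<'E'
from seam import *
tray_pose(bot.camera("top"));tray_pose(bot.camera("wrist"))
to([.5796,-.0944,.138],93.3); o=bot.get_obs(); print(o["ft_force"],o["ft_torque"],o["grip_width"])
E
```

```text
outer edge: mid -28.77 y+26 -30.0 y-26 -27.54 angle -0.047 15 18
outer edge: mid -27.87 y+26 -29.43 y-26 -26.32 angle -0.06 20 22
t 23.23 pos [ 0.5805 -0.093   0.1269] yaw_y 93.38 j6 -0.22 shift [ 0.1  -0.13 -1.11] turn 0.001 tilt [ 0.002 -0.001 -1.   ]
[ 1.8160262  -3.00993245  4.01419709] [-0.73570261 -0.67972401  0.00232019] 0.02117433629452551
```

Request:
carry_out(increments=[1.5,0,0,-1.2,0,1.5,0,-0.07,-2.4,0,1.5,0,-0.08,-2.6,0,1.5,1,0,0,0,1.5,1.4,0,0,0])

```text
clock: 23.85
eef_pos: [0.5536, -0.0947, 0.1866]
tool_rot: [-0.03, 1.0, 0.001, -0.002]
ft_force: [0.0, -0.6, -1.8]
grip_width: 0.0211
grasp_force: 59.7
```

Request:
carry_out(increments=[1.5,1.4,0,0,0,1.5,1.4,0,0,0,1.5,0,0,1,0,1.5,0,0,1,0,1.5,0,0,1,0])

```text
clock: 24.48
eef_pos: [0.5275, -0.0969, 0.1568]
tool_rot: [-0.03, 1.0, 0.0, -0.001]
ft_force: [0.4, 0.8, -2.9]
grip_width: 0.021
grasp_force: 59.6
```

Request:
carry_out(increments=[1.5,0,0,0.9,0,1.5,0,0,0.8,0,1.5,0,0,0.4,0,1.5,0,0.04,0.35,0,1.5,0,0.04,0.35,0])

```text
clock: 25.1
eef_pos: [0.5288, -0.0968, 0.1314]
tool_rot: [-0.03, 1.0, -0.001, 0.001]
ft_force: [1.3, -2.5, 4.3]
grip_width: 0.0211
grasp_force: 60.5
```

Request:
carry_out(increments=[1.5,0,0.04,0.35,0,1.5,0,0.03,0.3,0,1.5,0,0,0,0,1.5,0,0,0,0,1.5,0,0,0,0])

```text
clock: 25.72
eef_pos: [0.5282, -0.096, 0.1241]
tool_rot: [-0.03, 1.0, -0.0, 0.001]
ft_force: [2.1, -2.4, 2.8]
grip_width: 0.0213
grasp_force: 60.2
```

```bash
python3 - <<'E'
from seam import *
tray_pose(bot.camera("top"))
to([.5277,-.0944,.3],93.3); o=bot.get_obs(); print(o["ft_force"],o["ft_torque"],o["grip_width"])
E
```

```text
outer edge: mid -30.03 y+26 -29.26 y-26 -30.8 angle 0.03 8 8
t 25.77 pos [ 0.5282 -0.096   0.124 ] yaw_y 93.39 j6 -0.24 shift [  0.02   0.15 -17.6 ] turn 0.001 tilt [ 0.001 -0.001 -1.   ]
[ 1.99070088 -2.83557108  3.13354145] [-0.87720877 -0.66490654 -0.002464  ] 0.020909394088044757
```

Request:
carry_out(increments=[1.5,0,0,-1.5,0,1.5,0,0,-3.4,0,1.5,0,0,-4,0,1.5,0,0,-4.2,0,1.5,0,0,-4,0])

```text
clock: 26.4
eef_pos: [0.5262, -0.0943, 0.296]
tool_rot: [-0.03, 1.0, 0.001, -0.001]
ft_force: [0.6, -0.2, -1.8]
grip_width: 0.0207
grasp_force: 59.6
```

Request:
carry_out(increments=[1.5,0,0,0,0.135,1.5,0,0,0,0.135,1.5,0,0,0,0.135,1.5,0,0,0,0.135,1.5,0,0,0,0.135])

```text
clock: 27.02
eef_pos: [0.5262, -0.0943, 0.2944]
tool_rot: [0.305, 0.952, 0.001, -0.002]
ft_force: [-0.8, -0.4, -1.6]
grip_width: 0.0208
grasp_force: 59.6
```

Request:
carry_out(increments=[1.5,0,0,0,0.135,1.5,0,0,0,0.135,1.5,0,0,0,0.135,1.5,0,0,0,0.134,1.5,0,0,0,0])

```text
clock: 27.65
eef_pos: [0.5266, -0.0947, 0.2945]
tool_rot: [0.545, 0.838, 0.0, -0.002]
ft_force: [-0.0, 0.5, -0.7]
grip_width: 0.0208
grasp_force: 59.6
```

```bash
python3 - <<'E'
from seam import *
tray_pose(bot.camera("top")); c=bot.camera("wrist"); tray_pose(c)
print(bot.get_obs()["grip_width"]); to([.4514,.3117,.295],23.9)
E
```

```text
outer edge: mid -30.51 y+26 -30.03 y-26 -31.0 angle 0.019 21 23
outer edge: mid -29.36 y+26 -29.05 y-26 -29.66 angle 0.012 21 24
0.020903441791343493
t 27.75 pos [ 0.527  -0.0951  0.2947] yaw_y 23.97 j6 0.97 shift [4.024e+01 9.620e+00 3.000e-02] turn 0.001 tilt [-0.002  0.001 -1.   ]
```

The tray is open 10.0 mm at the middle and parallel within about 1°. I take the wedge back to its slot.

Request:
carry_out(increments=[1.5,4.5,1.07,0,0,1.5,4.5,1.07,0,0,1.5,4.5,1.07,0,0,1.5,4.5,1.07,0,0,1.5,4.5,1.07,0,0])

```text
clock: 28.38
eef_pos: [0.4848, 0.1333, 0.295]
tool_rot: [0.545, 0.838, -0.0, -0.0]
ft_force: [0.3, -0.5, -2.0]
grip_width: 0.021
grasp_force: 59.6
```

Request:
carry_out(increments=[1.5,4.5,1.07,0,0,1.5,4.5,1.07,0,0,1.5,4.5,1.07,0,0,1.5,4.2,1,0,0,1.5,0,0,0,0])

```text
clock: 29.0
eef_pos: [0.4512, 0.3134, 0.2942]
tool_rot: [0.543, 0.84, -0.0, -0.001]
ft_force: [-0.3, -0.2, -2.7]
grip_width: 0.021
grasp_force: 59.7
```

```bash
python3 - <<'E'
from h import *
to([.4514,.312,.127],23.9)
c=bot.camera("top"); wedge_px(c); c=bot.camera("wrist"); wedge_px(c)
to([.4514,.312,.127],23.9)
E
```

```text
t 29.0 pos [0.4512 0.3134 0.2942] yaw_y 24.2 j6 1.75 shift [-1.500e-01 -1.000e-02  1.672e+01] turn 0.005 tilt [-0.002  0.    -1.   ]
wedge 0.69 [0.4469 0.313  0.1936]
wedge 0.61 [0.2892 0.2671 0.0363]
wedge 0.83 [0.2965 0.2667 0.0323]
wedge 0.7 [0.4525 0.3094 0.1921]
t 29.2 pos [0.4526 0.3098 0.2949] yaw_y 23.82 j6 1.76 shift [ 2.500e-01 -1.000e-02  1.679e+01] turn -0.001 tilt [-0. -0. -1.]
```

Request:
carry_out(increments=[1.5,0,0,3,0,1.5,0,0,3,0,1.5,0,0,2.5,0,1.5,0,0,1,0,1.5,0,0,1,0])

```text
clock: 29.82
eef_pos: [0.4533, 0.3102, 0.1903]
tool_rot: [0.546, 0.838, 0.001, 0.0]
ft_force: [-0.4, -0.8, -0.7]
grip_width: 0.0209
grasp_force: 59.6
```

Request:
carry_out(increments=[1.5,0,0,1,0,1.5,0,0,1.5,0,1.5,0,0,1.5,0,1.5,0,0,1.3,0,1.5,0,0,0.5,0])

```text
clock: 30.45
eef_pos: [0.452, 0.3103, 0.1305]
tool_rot: [0.546, 0.838, -0.001, -0.0]
ft_force: [-0.0, -0.7, -1.3]
grip_width: 0.0208
grasp_force: 59.6
```

```bash
python3 - <<'E'
from h import *
o=bot.get_obs(); print(o["ft_force"],o["ft_torque"]); to([.4514,.312,.127],23.9)
E
```

```text
[-0.03961343 -0.69145505 -1.30571637] [-0.01032287  0.01090288 -0.05572306]
t 30.45 pos [0.452  0.3103 0.1305] yaw_y 23.84 j6 1.76 shift [0.18 0.02 0.35] turn -0.001 tilt [-0.002 -0.001 -1.   ]
```

The wedge went into the slot freely. I lower the last few millimetres until the collar bears, then release and rise.

Request:
carry_out(increments=[1.5,0.1,0,0.15,0,1.5,0,0,0.15,0,1.5,0,0,0.1,0,1.5,0,0,0,0,1.5,0,0,0,0])

```text
clock: 31.08
eef_pos: [0.4526, 0.3118, 0.1286]
tool_rot: [0.546, 0.838, 0.001, 0.0]
ft_force: [-0.6, 0.3, 2.0]
grip_width: 0.0209
grasp_force: 60.0
```

```bash
python3 - <<'E'
from h import *
o=bot.get_obs(); print(o["ft_force"],o["ft_torque"]); to([.4514,.312,.127],23.9)
E
```

```text
[-0.55819806  0.28353509  1.97486029] [-0.07889365  0.12777942 -0.04843963]
t 31.07 pos [0.4526 0.3118 0.1286] yaw_y 23.84 j6 1.76 shift [ 0.06 -0.1   0.16] turn -0.001 tilt [ 0.001  0.001 -1.   ]
```

Request:
carry_out(increments=[3.5,0,0,0,0,5.5,0,0,0,0,6,0,0,0,0,6,0,0,0,0,6,0,0,0,0])

```text
clock: 31.7
eef_pos: [0.4523, 0.3116, 0.1279]
tool_rot: [0.546, 0.838, -0.0, -0.0]
ft_force: [0.2, 0.1, -0.7]
grip_width: 0.06
grasp_force: 0.0
```

Request:
carry_out(increments=[6,0,0,-1.5,0,6,0,0,-3.5,0,6,0,0,-4,0,6,0,0,-4,0,6,0,0,-3.2,0])

```text
clock: 32.33
eef_pos: [0.4526, 0.3118, 0.2932]
tool_rot: [0.546, 0.838, 0.001, 0.001]
ft_force: [0.1, 0.8, -0.6]
grip_width: 0.06
grasp_force: 0.0
```

```bash
python3 - <<'E'
from seam import *
tray_pose(bot.camera("top"))
c=bot.camera("wrist"); wedge_px(c); P=cloud(c); V=c["range_z"]>0
D=P[V]; s=(D[:,2]>.168)&(D[:,2]<.19)&(np.hypot(D[:,0]-.4514,D[:,1]-.3117)<.04); print(cv2.minAreaRect((D[s][:,:2]*1000).astype(np.float32)),np.median(D[s][:,2]))
print(bot.get_obs()["grip_width"],bot.get_obs()["clock"]); cv2.imwrite("pics/w6.png",c["pixels"])
E
```

```text
outer edge: mid -30.33 y+26 -30.25 y-26 -30.41 angle 0.003 21 23
wedge 0.93 [0.4521 0.3105 0.0287]
wedge 0.85 [0.2971 0.2649 0.0287]
((452.38006591796875, 310.6346435546875), (21.321697235107422, 31.44699478149414), 23.319549560546875) 0.1755607260894168
0.05992716528890332 32.475
```

View pics/w6.png

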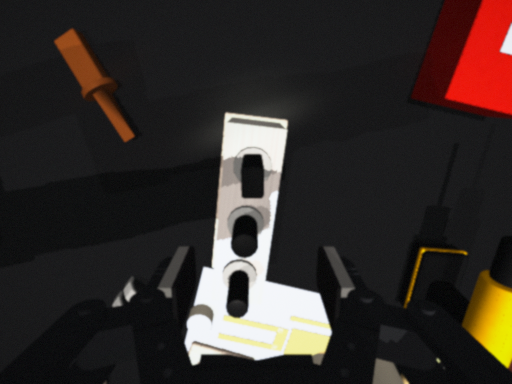

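The wedge hangs upright in its own slot at (253,175): its top is at z 0.1756, as at the start, and it sits about 1.5 mm from its first place. The tray stands about 10 mm further off and parallel, and the gripper is clear. I'm handing the job in.

```bash
python3 -c "
from workcell import bot
print(bot.job_done())"
```

```text
the job is handed in; nothing more can be done
None
```

The job is handed in, with no verdict returned: by the cameras, the tray stands about 10 mm further off the bone and parallel within about 1°, and the wedge hangs upright in its own slot about 1.5 mm from where it started.

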